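# Close up the two power-supply housings with their own covers

## Robot

A 6-joint arm with a two-finger parallel gripper is mounted at the origin on a cart in front of the work surface, level with it; the furniture and walls round the work are solid. World frame = base frame: x ahead of the robot, y to its left, z up, the work surface at z = 0. Lengths are in m, angles in rad, forces in N, time in s.
With the tool pointing down it reaches from about 0.35 to 0.975 m from the base axis. Payload 4.9 kg.
Tool frame: the origin (TCP) lies between the finger pads, 19 mm behind the fingertips; this is the grasp point; z points along the fingers, y is the line along which they close (so a half turn about z gives the same grasp; the last joint's range is limited). The gripper opens to 85 mm and grips with 20 to 120 N. Pads are 22 mm wide; open, the fingers measure 114 mm over their backs; the gripper's body (76 mm by 85 mm) begins 54 mm behind the grasp point. The pads swing forward as they close: fully open they stand 13 mm farther back than shut.
Start: joints at [-1.356, 0.053, 1.613, -0, 1.476, -0.119], TCP at [0.205, -0.59, 0.25] pointing down, gripper open.
Joint ranges: [-3.01, 3.01], [-1.01, 2.22], [0.06, 2.58], [-1.02, 4.17], [0.09, 2.62], [-3.14, 3.14]. Speed limits (rad/s): [2.57, 2.57, 3.14, 3.14, 3.14, 3.14].

## Interface

Orientations are given as a rotation vector (axis times angle).
In Python, from station import ctrl gives the robot as it stands.
- The arm moves only by the tool step_arm, never from a script. Its argument "targets" is a list of rows, each an object with "travel": the shift along the world's x, y, z as a fraction of full scale, a list of three; "angular": the turn, a rotation vector about the world's x, y, z as a fraction of full scale, a list of three; "gripper": the opening, from 0 (shut) to 1 (fully open). In form: [{"travel": [x, y, z], "angular": [rx, ry, rz], "gripper": gripper}, ...]. A call has 1 to 10 rows; each row is the pose to reach, as a shift and turn from the pose commanded when the call began; what a row does not reach only later rows make up. Full scale, the value 1, is 0.6 m for a shift and pi/4 rad for a turn. A row lasts 1/10 s, in which the tool goes at most 50 mm and 8.59 degrees, less where a joint would pass 70% of its speed; a pose out of reach is approached as far as the arm can. A call with a number of a shift or a turn outside -1 to 1 is refused whole. A call with a gripper value outside its range is refused whole. The fingers move at their own pace and stop on an object; "squeeze" is the grip in N (left out, the last holds). Time passes only in rows, so rows that repeat a pose let the fingers close. It gives the time, the measured TCP pose, the force, the opening and the grip force at its end, in the units of the state.
- ctrl.get_obs(): the state, without advancing time (a new reading comes with each control period).
- ctrl.get_image(name): name is "side" or "top" or "wrist"; returns a dict with "img" (480x640x3 uint8, red, green, blue), "fx", "fy", "cx", "cy" (pixels), "rvec" (rotation vector, rad) and "tvec" (3), from world to camera coordinates, as OpenCV has them. Camera axes: x right, y down, z forward; pixel columns grow to the right and rows downward; lengths in m; the calibration is good to about 2 mm. A picture is of the moment at which its call begins. There is no depth.
- ctrl.finish_job(): hands the job in; it is judged then, once.
The state is a dict: "t": time; "q": joint angles; "dq": joint speeds; "effort": joint torques, N m; "tool_pos": TCP position; "tool_rot": TCP orientation; "contact_force": force on the tool from outside, world axes, zero at the start; "wrist_torque": the same for the moment, N m; "opening": finger opening in m; "grip_force": force on a finger pad.
Only numpy, scipy, OpenCV 4.12 (cv2) and the standard library are available. Lean on these libraries where they do the work, as an engineer would, in place of code of your own. Each camera call takes 0.05 s, during which the arm holds its last target. There are 200 camera calls.

## Task

The two power-supply housings on the desk are still open, and three covers lie in front of them. Find each housing's own cover, seat it fully down on the rim and lock it by turning its wing knob clockwise to the stop. The third cover fits neither housing: leave it and the tools lying round about where they are, and do not shove the housings across the desk.

Things in the scene. Friction and masses are not known exactly. Their poses are not given: they have to be found in the camera images.
- long_housing: open grey instrument housing, 130 x 72 mm outside (long side along its x), rim 58 mm above the desk, walls 4 mm, cavity 122 x 64 mm; 2.2 kg, stands loose on rubber feet with its transformer and board inside. Origin: centre of its underside, z up. Two steel catches inside reach over the locking bar of its cover when that is turned. Two black terminal stubs (11 mm) stand out of the end wall at -x.
- short_housing: open grey instrument housing, 100 x 88 mm outside (long side along its x), rim 58 mm above the desk, walls 4 mm, cavity 92 x 80 mm; 2.2 kg, stands loose on rubber feet with its transformer and board inside. Origin: centre of its underside, z up. Two steel catches inside reach over the locking bar of its cover when that is turned. Two black terminal stubs (11 mm) stand out of the end wall at -x.
- long_cover: loose flat grey cover, 130 x 72 mm (long side along its x), about 170 g, lying lip down: 4 mm plate, 14 mm deep lip that enters the walls with 2 mm play all round (3.5 at the foot); black wing knob in the middle. Fits the long_housing, either way round; seated, its origin is 44 mm above the housing's, on its axis. Origin: on the knob's axis at the lip's underside, z up; plate top at z = 18 mm
- long_cover_knob (a joint): angle of the long cover's wing knob against the cover, rad: 0 = open (wing along the cover's long side, locking bar below lies the same way and passes between the catches), grows clockwise seen from above to the stop at 1.2 = locked (bar under both catches). Stays where left: friction 0.06 N m. Starts within 0.08 of open
- long_cover_wing (a point): point on the long cover's wing knob, on its axis 45 mm above the cover's origin (z up, x along the wing): good TCP point to pinch it from above. The wing is 38 mm long, 12 mm thick, upright flat sides from 24 to 50 mm above the cover's origin, on a round 24 mm hub. Gripping it carries the cover level.
- short_cover: loose flat grey cover, 100 x 88 mm (long side along its x), about 170 g, lying lip down: 4 mm plate, 14 mm deep lip that enters the walls with 2 mm play all round (3.5 at the foot); black wing knob in the middle. Fits the short_housing, either way round; seated, its origin is 44 mm above the housing's, on its axis. Origin: on the knob's axis at the lip's underside, z up; plate top at z = 18 mm
- short_cover_knob (a joint): angle of the short cover's wing knob against the cover, rad: 0 = open (wing along the cover's long side, locking bar below lies the same way and passes between the catches), grows clockwise seen from above to the stop at 1.2 = locked (bar under both catches). Stays where left: friction 0.06 N m. Starts within 0.08 of open
- short_cover_wing (a point): point on the short cover's wing knob, on its axis 45 mm above the cover's origin (z up, x along the wing): good TCP point to pinch it from above. The wing is 38 mm long, 12 mm thick, upright flat sides from 24 to 50 mm above the cover's origin, on a round 24 mm hub. Gripping it carries the cover level.
- odd_cover: loose flat grey cover, 114 x 80 mm (long side along its x), about 170 g, lying lip down: 4 mm plate, 14 mm deep lip that enters the walls with 2 mm play all round (3.5 at the foot); black wing knob in the middle. Fits neither housing. Origin: on the knob's axis at the lip's underside, z up; plate top at z = 18 mm
- odd_cover_knob (a joint): angle of the odd cover's wing knob against the cover, rad: 0 = open (wing along the cover's long side, locking bar below lies the same way and passes between the catches), grows clockwise seen from above to the stop at 1.2 = locked (bar under both catches). Stays where left: friction 0.06 N m. Starts within 0.08 of open
- odd_cover_wing (a point): point on the odd cover's wing knob, on its axis 45 mm above the cover's origin (z up, x along the wing): good TCP point to pinch it from above. The wing is 38 mm long, 12 mm thick, upright flat sides from 24 to 50 mm above the cover's origin, on a round 24 mm hub. Gripping it carries the cover level.
- cabinet_corner (a point): fixed point on the desk at the foot of the near left corner of the white machine cabinet, which stands right of and behind the housings: solid, 0.26 m high, reaching from this corner to +x and -y. Carry the covers clear of it
- multimeter: yellow and black pocket multimeter, 126x66x38 mm, lying left of the housings on the neighbouring desk, whose top is 4 mm higher; origin: centre of its underside; bystander
- solder_reel: reel of solder, 54 mm across, 38 mm high, beside the multimeter; origin: underside; bystander
- screwdriver: green-handled screwdriver, 159 mm, lying in front of the covers; origin: underside at mid-length; bystander
- side_cutter: flush cutter with red handles, 117 mm, lying on the neighbouring desk on the left; origin: underside; bystander

How it is judged:
By the outcome, as a careful person would: the job done as asked, in the order asked, and still so for the second after the job is handed in, with the robot touching nothing.
It also fails if it takes over 70 s, if anything falls off the work surface, if the arm or the gripper's body presses on something with over 40 N, if the wrist force passes 120 N, or if a joint passes its speed limit or range.

## Working session

There is one attempt and no reset: what is moved stays moved. The work goes in short steps, Python scripts to look and compute and a tool call to move; the robot and the scene stay as the last step left them, time stands still between calls to the robot, and variables do not carry over. Pictures are saved under pics/ and viewed, at most 10 in all, crops included, and the job is handed in when it is done.

Besides the shell and the picture viewer there is one more tool, called after "Emit:" in YAML: its name, and indented under it one key for each argument. step_arm: Moves the arm, as the interface text tells. Its arguments: {"type":"object","properties":{"targets":{"type":"array"},"squeeze":{"type":"number"}},"required":["targets"]}

```bash
mkdir -p pics; ls
python3 - <<'E'
from station import ctrl
import cv2
for n in ("top","side"):
    d=ctrl.get_image(n); cv2.imwrite(f"pics/{n}0.png",d["img"][:,:,::-1])
    print(n,d["fx"],d["fy"],d["cx"],d["cy"],d["rvec"],d["tvec"])
print(ctrl.get_obs())
E
```

```text
pics
top 525.6435566568061 525.6435566568061 321.3185306573353 234.94529154774642 [ 2.15284838 -2.18253088  0.08613603] [-0.08650683  0.51880211  1.16204352]
side 570.164945970556 570.164945970556 321.86360757593224 243.2355870202169 [ 1.4291635   1.66983141 -1.02747037] [ 0.16747572 -0.1522344   1.85925773]
{'t': 0.1, 'q': array([-1.35603982e+00,  5.33157055e-02,  1.61410585e+00,  3.74450617e-06,
        1.47597862e+00, -1.18990988e-01]), 'dq': array([-0.00074595, -0.00214559, -0.00288347,  0.00067459,  0.00191756,
       -0.00057954]), 'effort': array([ 3.43537786e-04, -3.94895411e+01, -3.71366143e+01, -1.57800787e-04,
        3.75821226e-03, -5.53800579e-07]), 'tool_pos': array([ 0.20464015, -0.59001698,  0.24890087]), 'tool_rot': array([-3.09617189e+00, -5.21519147e-01,  1.29975685e-04]), 'contact_force': array([0.2957967 , 0.19974066, 0.27232556]), 'wrist_torque': array([0.00340479, 0.00872948, 0.04956245]), 'grip_force': 0.0, 'opening': 0.08567395532333962}
```

View pics/top0.png

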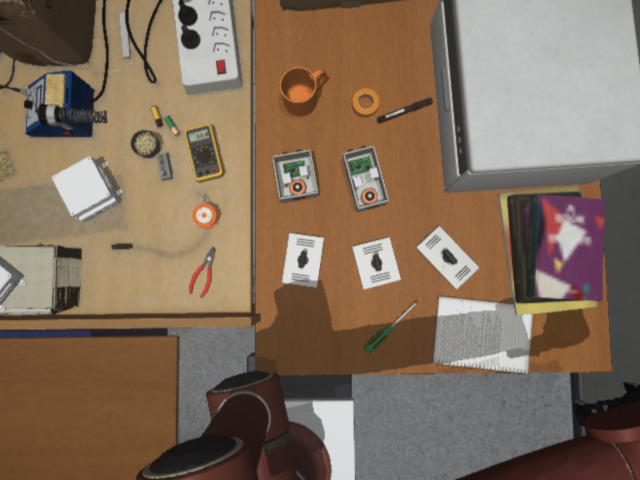

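View pics/side0.png

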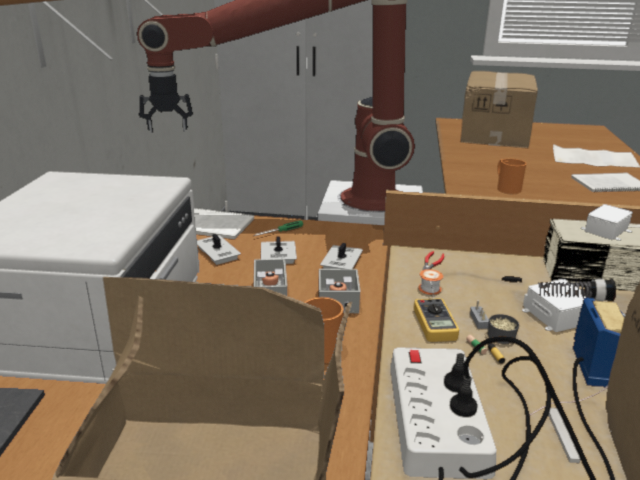

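The top view shows the short-looking housing at (296,175) and the long one at (366,177). The covers are at (303,259), (377,262) and (448,257). I'll rectify the view and measure them.

```bash
cat > h.py <<'E'
import numpy as np, cv2
def cam(d):
    R=cv2.Rodrigues(np.array(d["rvec"]))[0]; t=np.array(d["tvec"]).reshape(3)
    K=np.array([[d["fx"],0,d["cx"]],[0,d["fy"],d["cy"]],[0,0,1]]); return K,R,t
def H(d,z):  # maps (X,Y,1) on plane z -> pixel
    K,R,t=cam(d); return K@np.column_stack([R[:,0],R[:,1],R[:,2]*z+t])
def toworld(d,uv,z):
    return cv2.perspectiveTransform(np.float64(uv).reshape(-1,1,2),np.linalg.inv(H(d,z))).reshape(-1,2)
def rect(d,z,x0,x1,y0,y1,mm=1.0):
    # rows: x decreasing from x1 ; cols: y decreasing from y1
    s=mm/1000; A=np.array([[0,-s,x1],[-s,0,y1],[0,0,1]])
    return cv2.warpPerspective(d["img"],H(d,z)@A,(int((y1-y0)/s),int((x1-x0)/s)),flags=cv2.INTER_CUBIC|cv2.WARP_INVERSE_MAP)
E
python3 - <<'E'
from station import ctrl
from h import *
d=ctrl.get_image("top")
K,R,t=cam(d); print("campos",-R.T@t)
hsv=cv2.cvtColor(d["img"],cv2.COLOR_RGB2HSV)
for name,(u,v),z in (("A",(303,259),.018),("B",(377,262),.018),("C",(448,257),.018),("S",(296,175),.058),("L",(366,177),.058)):
    x0,y0=u-42,v-42
    c=hsv[y0:y0+84,x0:x0+84]
    m=((c[...,1]<70)&(c[...,2]>60)).astype(np.uint8)
    m=cv2.morphologyEx(m,cv2.MORPH_OPEN,np.ones((2,2)))
    cs,_=cv2.findContours(m,cv2.RETR_EXTERNAL,cv2.CHAIN_APPROX_NONE)
    k=max(cs,key=cv2.contourArea).reshape(-1,2)+[x0,y0]
    w=toworld(d,k,z); r=cv2.minAreaRect(np.float32(w*1000))
    print(name,"x,y",r[0],"size",r[1],"ang",r[2],"z0",toworld(d,[[u,v]],0))
p=rect(d,.018,.4,.75,-.28,.12,.5)
cv2.imwrite("pics/r.png",cv2.resize(rect(d,.018,.40,.75,-.33,.12,.6),None,fx=1,fy=1)[:,:,::-1])
E
```

```text
campos [ 0.40790073 -0.10841321  1.20368093]
A x,y (460.49920654296875, -52.709835052490234) size (81.2799072265625, 115.12808990478516) ang 81.17212677001953 z0 [[ 0.46499619 -0.05061229]]
B x,y (451.3097839355469, -218.05902099609375) size (101.20295715332031, 89.23104095458984) ang 13.849757194519043 z0 [[ 0.45582054 -0.21976841]]
C x,y (461.8502197265625, -378.1103515625) size (131.531005859375, 73.55892944335938) ang 42.168277740478516 z0 [[ 0.46502462 -0.38191982]]
S x,y (645.2310180664062, -39.386451721191406) size (108.99677276611328, 88.64153289794922) ang 9.164634704589844 z0 [[ 0.66061383 -0.03624372]]
L x,y (637.8480224609375, -194.36541748046875) size (137.09085083007812, 75.5546875) ang 13.793999671936035 z0 [[ 0.65331193 -0.19877538]]
```

View pics/r.png

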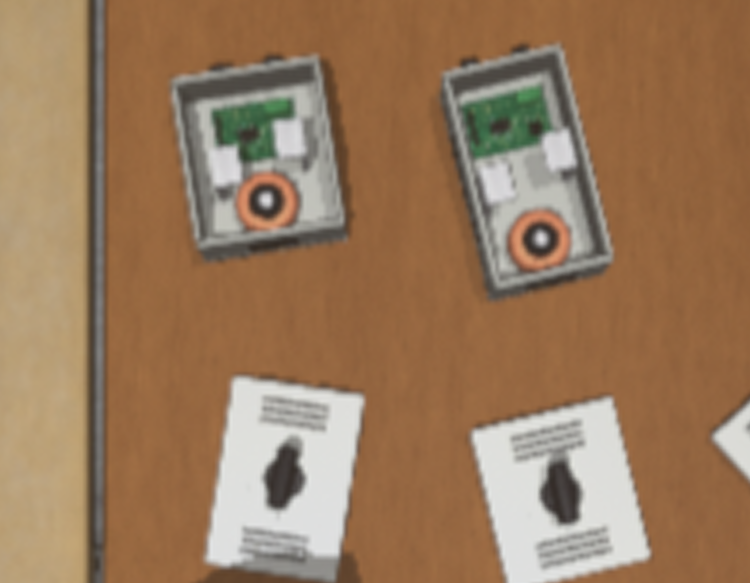

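Sizes identify the covers: A is the odd one, B the short, C the long. The housing contours include side walls, so I'll fit the rim ring at z=58 mm.

```bash
cat >> h.py <<'E'
from scipy.ndimage import map_coordinates
from scipy.optimize import minimize
def ring(L,W,off,n=60):
    a,b=L/2+off,W/2+off; s=np.linspace(-.9,.9,n)
    return [np.column_stack([s*a,0*s+b]),np.column_stack([s*a,0*s-b]),np.column_stack([0*s+a,s*b]),np.column_stack([0*s-a,s*b])]
def fit(d,L,W,z,p0,bright,dark):
    """pose (x,y,yaw) maximising the worst-sides-weighted contrast between bright and dark offset bands [m]"""
    g=cv2.GaussianBlur(cv2.cvtColor(d["img"],cv2.COLOR_RGB2GRAY).astype(float),(0,0),.6); Hm=H(d,z)
    g=np.log(g+10) ; sat=g
    def band(p,offs):
        c,s=np.cos(p[2]),np.sin(p[2]); o=[]
        for off in offs:
            o.append([map_coordinates(sat,cv2.perspectiveTransform((q@np.array([[c,s],[-s,c]])+p[:2]).reshape(-1,1,2),Hm).reshape(-1,2).T[::-1],order=1,mode="nearest").mean() for q in ring(L,W,off)])
        return np.mean(o,0)
    f=lambda v:-(band(np.array([v[0]/1e3,v[1]/1e3,v[2]/100]),bright)-band(np.array([v[0]/1e3,v[1]/1e3,v[2]/100]),dark)).sum()
    best=None
    for dx in (-6,-3,0,3,6):
        for dy in (-4,0,4):
            v0=np.array([p0[0]*1e3+dx,p0[1]*1e3+dy,p0[2]*100])
            r=minimize(f,v0,method="Nelder-Mead",options=dict(initial_simplex=v0+np.vstack([np.zeros(3),2*np.eye(3)])))
            if best is None or r.fun<best.fun: best=r
    return best.x/[1e3,1e3,100],best.fun
HS=([-.001,-.002,-.003],[.003,-.007])   # rim bright, 3 mm outside / inside dark
CV=([-.001,-.003],[.001,.003])          # plate edge
E
python3 - <<'E'
from station import ctrl
from h import *
d=ctrl.get_image("top"); r=np.radians
for n,L,W,z,p,b in (("C long cover",.13,.072,.018,(.462,-.378,r(42.2)),CV),("B short cover",.1,.088,.018,(.451,-.218,r(13.85)),CV),("L",.13,.072,.058,(.64,-.194,r(13.8)),HS),("S",.1,.088,.058,(.648,-.039,r(9.2)),HS)):
    v,c=fit(d,L,W,z,p,*b); print(n,v,np.degrees(v[2]),c)
    for o in [0] :
        q=np.array([[1,1],[1,-1],[-1,-1],[-1,1]])*[L/2,W/2]; cs,s=np.cos(v[2]),np.sin(v[2])
        uv=cv2.perspectiveTransform((q@np.array([[cs,s],[-s,cs]])+v[:2]).reshape(-1,1,2),H(d,z))
        big=locals().get("big",None)
        if big is None: big=cv2.resize(d["img"][130:300,250:490],None,fx=3.3,fy=3.3,interpolation=cv2.INTER_CUBIC)
        cv2.polylines(big,[np.int32(((uv.reshape(-1,2)+.5-[250,130])*3.3-.5)*16)],True,(255,0,0),1,cv2.LINE_AA,4)
cv2.imwrite("pics/f.png",big[:,:,::-1])
E
```

```text
C long cover [ 0.46400414 -0.37661043  0.73567409] 42.151020728413364 -1.6008624556896063
B short cover [ 0.45330523 -0.2161113   0.23839553] 13.659057533079164 -1.5894173012482424
L [ 0.64219281 -0.19395072  0.24057661] 13.78402412846142 -1.161404494922956
S [ 0.65058499 -0.03605286  0.15621338] 8.950367466134448 -1.0044858363484837
```

View pics/f.png

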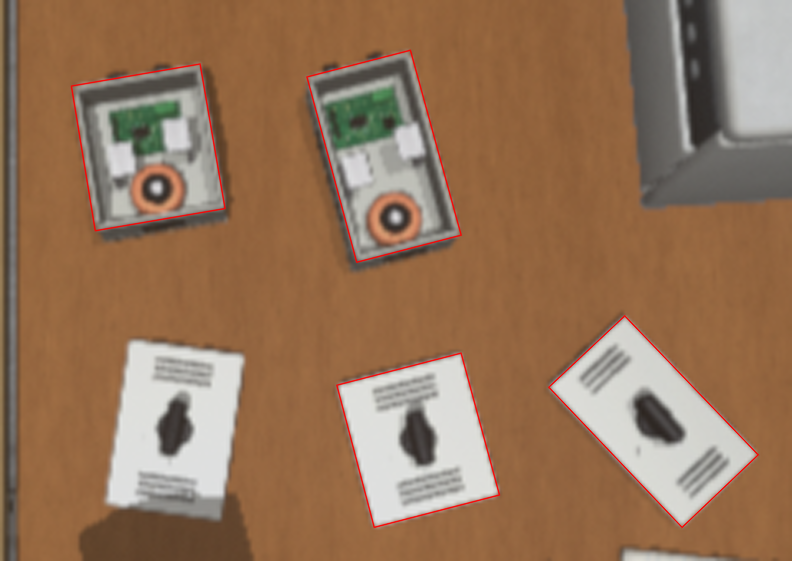

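Emit:
step_arm:
  targets:
    - {"travel": [0.432,0.355,-0.083],"angular": [0,0,0.512],"gripper": 1}
    - {"travel": [0.432,0.355,-0.083],"angular": [0,0,0.512],"gripper": 1}
    - {"travel": [0.432,0.355,-0.083],"angular": [0,0,0.512],"gripper": 1}
    - {"travel": [0.432,0.355,-0.083],"angular": [0,0,0.512],"gripper": 1}
    - {"travel": [0.432,0.355,-0.083],"angular": [0,0,0.512],"gripper": 1}
    - {"travel": [0.432,0.355,-0.083],"angular": [0,0,0.512],"gripper": 1}
    - {"travel": [0.432,0.355,-0.083],"angular": [0,0,0.512],"gripper": 1}
    - {"travel": [0.432,0.355,-0.083],"angular": [0,0,0.512],"gripper": 1}
    - {"travel": [0.432,0.355,-0.083],"angular": [0,0,0.512],"gripper": 1}
    - {"travel": [0.432,0.355,-0.083],"angular": [0,0,0.512],"gripper": 1}

```text
t: 1.2
tool_pos: [0.4634, -0.3782, 0.2003]
tool_rot: [2.932, 1.129, -0.001]
contact_force: [1.3, -0.0, 0.2]
opening: 0.0853
grip_force: 0.0
```

```bash
cat >> h.py <<'E'
def wing(d,z,c,half=.035):
    """yaw and centre of the dark wing at height z near c, from a rectified crop"""
    s=.0005; im=rect(d,z,c[0]-half,c[0]+half,c[1]-half,c[1]+half,.5)
    m=(cv2.cvtColor(im,cv2.COLOR_RGB2GRAY)<70).astype(np.uint8); return im,m
def psi(o):
    R=cv2.Rodrigues(np.array(o["tool_rot"]))[0]; return np.degrees(np.arctan2(R[1,1],R[0,1]))
E
python3 - <<'E'
from station import ctrl
from h import *
o=ctrl.get_obs(); print(o["t"],o["tool_pos"],psi(o),o["q"])
d=ctrl.get_image("wrist"); np.savez("w1.npz",**d); K,R,t=cam(d); print("cam",-R.T@t)
print(fit(d,.13,.072,.018,(.464,-.3766,.7357),*CV))
cv2.imwrite("pics/w1.png",d["img"][:,:,::-1])
E
```

```text
1.2 [ 0.46339153 -0.37816762  0.20033086] -47.88349363503769 [-8.08672832e-01  2.46091570e-02  1.72583736e+00 -4.09417420e-04
  1.39102333e+00  2.71249979e-02]
cam [ 0.52103195 -0.32553094  0.32407704]
(array([ 0.46591949, -0.37578957,  0.73380328]), np.float64(-2.4433972656436564))
```

View pics/w1.png

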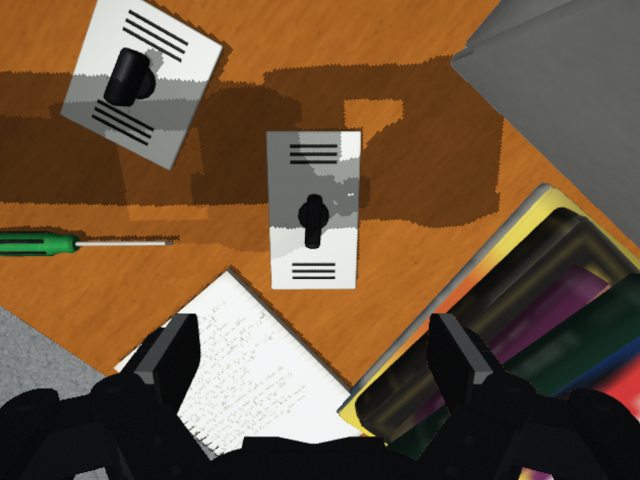

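Emit:
step_arm:
  targets:
    - {"travel": [0.002,0.001,-0.08],"angular": [0,0,0],"gripper": 1}
    - {"travel": [0.002,0.001,-0.15],"angular": [0,0,0],"gripper": 1}
    - {"travel": [0.002,0.001,-0.21],"angular": [0,0,0],"gripper": 1}
    - {"travel": [0.002,0.001,-0.245],"angular": [0,0,0],"gripper": 0.6}
    - {"travel": [0.002,0.001,-0.258],"angular": [0,0,0],"gripper": 0.5}
    - {"travel": [0.002,0.001,-0.258],"angular": [0,0,0],"gripper": 0}
    - {"travel": [0.002,0.001,-0.258],"angular": [0,0,0],"gripper": 0}
    - {"travel": [0.002,0.001,-0.258],"angular": [0,0,0],"gripper": 0}
    - {"travel": [0.002,0.001,-0.258],"angular": [0,0,0],"gripper": 0}
    - {"travel": [0.002,0.001,-0.258],"angular": [0,0,0],"gripper": 0}
  squeeze: 60

```text
t: 2.25
tool_pos: [0.4662, -0.3782, 0.0478]
tool_rot: [2.928, 1.129, 0.002]
contact_force: [-0.8, 0.1, 6.9]
opening: 0.0109
grip_force: 61.0
```

Emit:
step_arm:
  targets:
    - {"travel": [0,0,0.04],"angular": [0,0,0],"gripper": 0}
    - {"travel": [0,0,0.11],"angular": [0,0,0],"gripper": 0}
    - {"travel": [0.02,0.06,0.18],"angular": [0,0,-0.1],"gripper": 0}
    - {"travel": [0.07,0.12,0.217],"angular": [0,0,-0.25],"gripper": 0}
    - {"travel": [0.13,0.18,0.217],"angular": [0,0,-0.4],"gripper": 0}
    - {"travel": [0.19,0.24,0.217],"angular": [0,0,-0.55],"gripper": 0}
    - {"travel": [0.25,0.29,0.217],"angular": [0,0,-0.631],"gripper": 0}
    - {"travel": [0.293,0.307,0.217],"angular": [0,0,-0.631],"gripper": 0}
    - {"travel": [0.293,0.307,0.217],"angular": [0,0,-0.631],"gripper": 0}
    - {"travel": [0.293,0.307,0.217],"angular": [0,0,-0.631],"gripper": 0}

```text
t: 3.25
tool_pos: [0.6409, -0.192, 0.1748]
tool_rot: [-3.118, -0.379, 0.002]
contact_force: [-1.4, -0.5, -1.6]
opening: 0.0108
grip_force: 59.9
```

Run:
```python
from station import ctrl
from h import *
o=ctrl.get_obs(); print(o["t"],o["tool_pos"],psi(o),o["q"],o["contact_force"],o["opening"])
d=ctrl.get_image("wrist"); K,R,t=cam(d); print("cam",-R.T@t)
p=o["tool_pos"]; y=np.radians(psi(o)+90)
print(fit(d,.13,.072,p[2]-.027,(p[0],p[1],y),*CV), y)
e=ctrl.get_image("top"); print(fit(e,.13,.072,p[2]-.027,(p[0],p[1],y),*CV))
cv2.imwrite("pics/w2.png",d["img"][:,:,::-1])
```

```text
3.25 [ 0.64085972 -0.19197611  0.17483668] -76.13879875145486 [-4.02038804e-01  2.08446506e-01  1.57026292e+00 -4.05324218e-04
  1.36430179e+00  9.26916941e-01] [-1.42540455 -0.49863104 -1.60440764] 0.010798902791410887
cam [ 0.71642349 -0.17280396  0.29853889]
(array([ 0.64212889, -0.19217035,  0.244325  ]), np.float64(-1.081613607219733)) 0.24192360006866162
(array([ 0.6347305 , -0.19319186,  0.24818247]), np.float64(-0.24728450513274058))
```

View pics/w2.png

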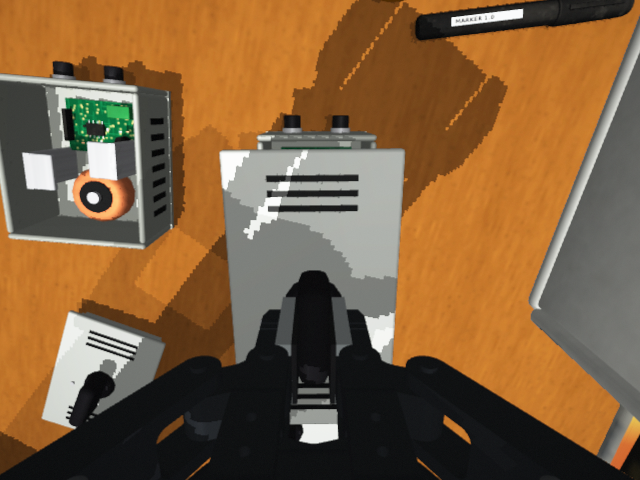

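The wrist view shows the held cover straight (front corners at (220,151) and (404,151)), with the housing's front rim just ahead of it. I'll back off 80 mm so both are visible in one image.

Emit:
step_arm:
  targets:
    - {"travel": [-0.065,-0.016,0],"angular": [0,0,0],"gripper": 0}
    - {"travel": [-0.13,-0.032,0],"angular": [0,0,0],"gripper": 0}
    - {"travel": [-0.13,-0.032,0],"angular": [0,0,0],"gripper": 0}
    - {"travel": [-0.13,-0.032,0],"angular": [0,0,0],"gripper": 0}
    - {"travel": [-0.13,-0.032,0],"angular": [0,0,0],"gripper": 0}

```text
t: 3.85
tool_pos: [0.5632, -0.2126, 0.1763]
tool_rot: [3.118, 0.375, 0.002]
contact_force: [0.3, -0.2, -2.0]
opening: 0.0106
grip_force: 59.8
```

```bash
python3 - <<'E'
s=open('h.py').read()
s=s.replace("def ring(L,W,off,n=60):\n    a,b=L/2+off,W/2+off; s=np.linspace(-.9,.9,n)","def ring(L,W,off,n=60,lo=-.9):\n    a,b=L/2+off,W/2+off; s=np.linspace(-.9,.9,n); l=np.linspace(lo,.9,n)")
s=s.replace("np.column_stack([s*a,0*s+b]),np.column_stack([s*a,0*s-b])","np.column_stack([l*a,0*s+b]),np.column_stack([l*a,0*s-b])")
s=s.replace("bright,dark):","bright,dark,lo=-.9):").replace("ring(L,W,off)])","ring(L,W,off,60,lo)])").replace("dark)).sum()","dark))[:(4 if lo==-.9 else 3)].sum()").replace("-(band(np.array([v[0]/1e3,v[1]/1e3,v[2]/100]),bright)-band(np.array([v[0]/1e3,v[1]/1e3,v[2]/100]),dark))[","-((band(np.array([v[0]/1e3,v[1]/1e3,v[2]/100]),bright)-band(np.array([v[0]/1e3,v[1]/1e3,v[2]/100]),dark)))[")
s+='''
def draw(im,d,v,L,W,z,col):
    q=np.array([[1,1],[1,-1],[-1,-1],[-1,1]])*[L/2,W/2]; c,s=np.cos(v[2]),np.sin(v[2])
    uv=cv2.perspectiveTransform((q@np.array([[c,s],[-s,c]])+v[:2]).reshape(-1,1,2),H(d,z))
    cv2.polylines(im,[np.int32(np.clip(uv,-2000,2000)*16)],True,col,1,cv2.LINE_AA,4)
'''
open('h.py','w').write(s)
E
python3 - <<'E'
from station import ctrl
from h import *
o=ctrl.get_obs(); print(o["t"],o["tool_pos"],psi(o),o["contact_force"])
d=ctrl.get_image("wrist"); np.savez("w3.npz",**d)
p=o["tool_pos"]; y=np.radians(psi(o)+90); im=d["img"].copy()
for dz in (.027,.030):
    v,c=fit(d,.13,.072,p[2]-dz,(p[0],p[1],y),*CV,lo=.25); print("cover",dz,v,np.degrees(v[2]),c)
draw(im,d,v,.13,.072,p[2]-dz,(255,0,0))
v,c=fit(d,.13,.072,.058,(.6422,-.194,.2406),*HS,lo=-.1); print("L",v,np.degrees(v[2]),c); draw(im,d,v,.13,.072,.058,(0,0,255))
cv2.imwrite("pics/w3.png",im[:,:,::-1])
E
```

```text
3.85 [ 0.56316553 -0.21255788  0.1763073 ] -76.28878372512897 [ 0.26409098 -0.2327109  -2.02186016]
cover 0.027 [ 0.5643087  -0.21317231  0.2505205 ] 14.353767411368121 -1.1174735845831165
cover 0.03 [ 0.56394175 -0.21250718  0.25558053] 14.643685550412906 -1.256541858168994
L [ 0.63769674 -0.19422832  0.24191856] 13.86091243386345 -1.2390675298017877
```

View pics/w3.png

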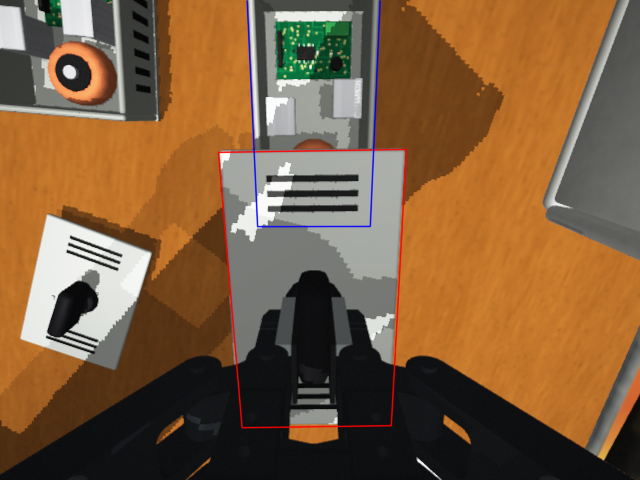

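Emit:
step_arm:
  targets:
    - {"travel": [0.067,0.016,0],"angular": [0,0,-0.011],"gripper": 0}
    - {"travel": [0.134,0.032,-0.03],"angular": [0,0,-0.011],"gripper": 0}
    - {"travel": [0.134,0.032,-0.05],"angular": [0,0,-0.011],"gripper": 0}
    - {"travel": [0.134,0.032,-0.05],"angular": [0,0,-0.011],"gripper": 0}
    - {"travel": [0.134,0.032,-0.05],"angular": [0,0,-0.011],"gripper": 0}
    - {"travel": [0.134,0.032,-0.05],"angular": [0,0,-0.011],"gripper": 0}

```text
t: 4.5
tool_pos: [0.6434, -0.1932, 0.1469]
tool_rot: [3.12, 0.362, 0.002]
contact_force: [0.3, 0.1, -1.8]
opening: 0.0108
grip_force: 59.8
```

```bash
cat >> h.py <<'E'
def profile(d,c,yaw,z,u0,u1,v0,v1,axis="x"):
    """gray profile along the box axis u (mean over v), offsets in mm from c"""
    g=cv2.cvtColor(d["img"],cv2.COLOR_RGB2GRAY).astype(float)
    u=np.arange(u0,u1+.01,1.)/1e3; v=np.linspace(v0,v1,60)/1e3; U,V=np.meshgrid(u,v)
    if axis=="y": U,V=V,U
    cs,s=np.cos(yaw),np.sin(yaw); P=np.stack([c[0]+U*cs-V*s,c[1]+U*s+V*cs],-1).reshape(-1,1,2)
    uv=cv2.perspectiveTransform(P,H(d,z)).reshape(-1,2)
    m=map_coordinates(g,uv.T[::-1],order=1).reshape(U.shape).mean(0)
    return dict(zip((u*1e3).astype(int).tolist(),m.astype(int).tolist()))
E
python3 - <<'E'
from station import ctrl
from h import *
o=ctrl.get_obs(); print(o["t"],o["tool_pos"],psi(o),o["contact_force"])
d=ctrl.get_image("wrist"); np.savez("w4.npz",**d)
p=o["tool_pos"]; y=np.radians(psi(o)+90); im=d["img"].copy()
v,c=fit(d,.13,.072,p[2]-.0298,(p[0],p[1],y),*CV,lo=.25); print("cover",v,np.degrees(v[2]),c)
print(profile(d,v[:2],v[2],p[2]-.0298,58,72,-25,25))
print("rim, mm from TCP xy", profile(d,p,.2416,.058,48,85,-28,28))
cv2.imwrite("pics/w4.png",np.hstack([cv2.resize(im[90:290,200:440],None,fx=3.3,fy=3,interpolation=cv2.INTER_CUBIC)])[:,:,::-1])
E
```

```text
4.5 [ 0.64343876 -0.19318204  0.14690222] -76.74988255888161 [ 0.3470283   0.08288902 -1.79566842]
cover [ 0.64442512 -0.19274693  0.24466796] 14.018441620466799 -1.3246854408373778
{58: 183, 59: 184, 60: 183, 61: 181, 62: 182, 63: 183, 64: 177, 65: 134, 66: 108, 67: 129, 68: 94, 69: 84, 70: 104, 71: 98, 72: 76}
rim, mm from TCP xy {48: 70, 49: 176, 50: 186, 51: 185, 52: 184, 53: 184, 54: 185, 55: 184, 56: 181, 57: 181, 58: 184, 59: 184, 60: 181, 61: 159, 62: 109, 63: 96, 64: 115, 65: 108, 66: 82, 67: 78, 68: 99, 69: 104, 70: 90, 71: 65, 72: 66, 73: 67, 74: 68, 75: 68, 76: 69, 77: 79, 78: 95, 79: 99, 80: 100, 81: 99, 82: 99, 83: 99, 84: 99, 85: 99}
```

View pics/w4.png

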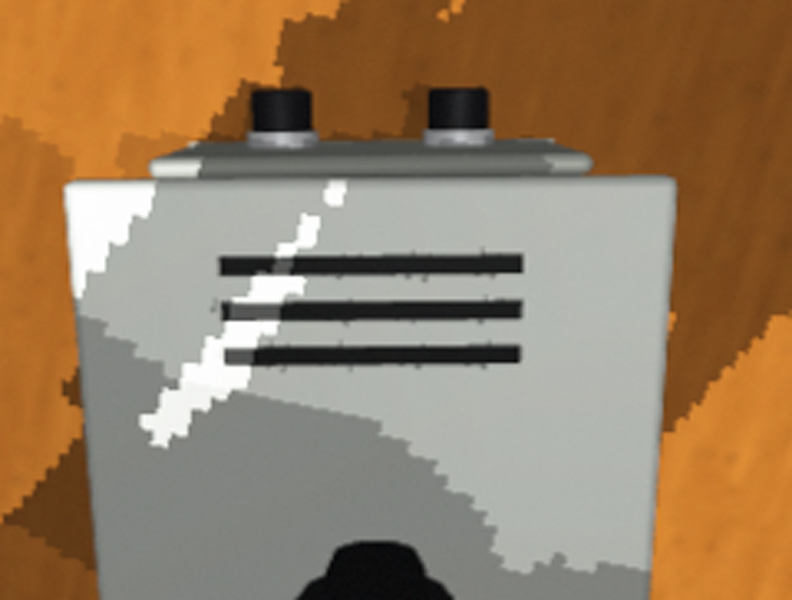

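The cover's front edge (crop row 182) and the housing rim (rows 155–175) line up to about 1 mm, both along and across. Lowering now, watching the force.

Emit:
step_arm:
  targets:
    - {"travel": [0,0.001,-0.04],"angular": [0,0,0],"gripper": 0}
    - {"travel": [0,0.001,-0.06],"angular": [0,0,0],"gripper": 0}
    - {"travel": [0,0.001,-0.067],"angular": [0,0,0],"gripper": 0}
    - {"travel": [0,0.001,-0.073],"angular": [0,0,0],"gripper": 0}
    - {"travel": [0,0.001,-0.078],"angular": [0,0,0],"gripper": 0}
    - {"travel": [0,0.001,-0.078],"angular": [0,0,0],"gripper": 0}

```text
t: 5.15
tool_pos: [0.6435, -0.1922, 0.0991]
tool_rot: [3.12, 0.363, 0.0]
contact_force: [-0.7, 0.5, -1.4]
opening: 0.0104
grip_force: 59.9
```

Emit:
step_arm:
  targets:
    - {"travel": [0,0,-0.005],"angular": [0,0,0],"gripper": 0}
    - {"travel": [0,0,-0.009],"angular": [0,0,0],"gripper": 0}
    - {"travel": [0,0,-0.012],"angular": [0,0,0],"gripper": 0}
    - {"travel": [0,0,-0.014],"angular": [0,0,0],"gripper": 0}
    - {"travel": [0,0,-0.014],"angular": [0,0,0],"gripper": 0}

```text
t: 5.65
tool_pos: [0.6435, -0.1921, 0.0918]
tool_rot: [3.12, 0.363, -0.0]
contact_force: [-4.3, 1.5, 5.1]
opening: 0.0105
grip_force: 60.8
```

Emit:
step_arm:
  targets:
    - {"travel": [0,0,-0.002],"angular": [0,0,0],"gripper": 0}
    - {"travel": [0,0,-0.002],"angular": [0,0,-0.12],"gripper": 0}
    - {"travel": [0,0,-0.002],"angular": [0,0,-0.26],"gripper": 0}
    - {"travel": [0,0,-0.002],"angular": [0,0,-0.4],"gripper": 0}
    - {"travel": [0,0,-0.002],"angular": [0,0,-0.54],"gripper": 0}
    - {"travel": [0,0,-0.002],"angular": [0,0,-0.68],"gripper": 0}
    - {"travel": [0,0,-0.002],"angular": [0,0,-0.82],"gripper": 0}
    - {"travel": [0,0,-0.002],"angular": [0,0,-0.92],"gripper": 0}
    - {"travel": [0,0,-0.002],"angular": [0,0,-1],"gripper": 0}
    - {"travel": [0,0,-0.002],"angular": [0,0,-1],"gripper": 0}

```text
t: 6.65
tool_pos: [0.6437, -0.1916, 0.0918]
tool_rot: [-3.021, 0.86, 0.0]
contact_force: [-5.8, 3.6, 10.5]
opening: 0.0106
grip_force: 61.6
```

Run:
```python
from station import ctrl
from h import *
o=ctrl.get_obs(); print(o["t"],o["tool_pos"],psi(o),o["contact_force"],o["wrist_torque"],o["q"])
d=ctrl.get_image("wrist"); cv2.imwrite("pics/w5.png",d["img"][:,:,::-1])
d=ctrl.get_image("top")
for L,W,z,p in ((.13,.072,.062,(.642,-.194,.2406)),):
    print(fit(d,L,W,z,p,*CV))
```

```text
6.65 [ 0.64371547 -0.19162122  0.09177353] -121.77453429080931 [-5.80232546  3.58358933 10.48021824] [ 0.66625589  1.07063071 -0.0343604 ] [-4.00340419e-01  2.95864766e-01  1.61435021e+00  8.41707581e-04
  1.23164409e+00  1.72474587e+00]
(array([ 0.61765408, -0.19486844,  0.16603076]), np.float64(-0.13859094307615472))
```

Emit:
step_arm:
  targets:
    - {"travel": [0,0,0],"angular": [0,0,-0.12],"gripper": 0}
    - {"travel": [0,0,0],"angular": [0,0,-0.24],"gripper": 0}
    - {"travel": [0,0,0],"angular": [0,0,-0.36],"gripper": 0}
    - {"travel": [0,0,0],"angular": [0,0,-0.44],"gripper": 0}
    - {"travel": [0,0,0],"angular": [0,0,-0.5],"gripper": 0}
    - {"travel": [0,0,0],"angular": [0,0,-0.54],"gripper": 0}
    - {"travel": [0,0,0],"angular": [0,0,-0.54],"gripper": 0}

```text
t: 7.45
tool_pos: [0.6444, -0.1919, 0.0918]
tool_rot: [-2.773, 1.475, -0.003]
contact_force: [-3.1, 2.6, 8.2]
opening: 0.0107
grip_force: 61.3
```

```bash
cat > s.py <<'E'
from station import ctrl
from h import *
o=ctrl.get_obs(); print(round(o["t"],2),o["tool_pos"],psi(o),o["contact_force"],o["wrist_torque"],o["opening"],o["q"][5])
E
python3 s.py
```

```text
7.45 [ 0.64444176 -0.19187163  0.09182173] -146.0144849125047 [-3.06143879  2.55732715  8.21802834] [0.47404772 0.66108553 0.11332629] 0.010666773069104442 2.147914068305136
```

Emit:
step_arm:
  targets:
    - {"travel": [0,0,0],"angular": [0,0,-0.03],"gripper": 0}
    - {"travel": [0,0,0],"angular": [0,0,-0.06],"gripper": 0}
    - {"travel": [0,0,0],"angular": [0,0,-0.06],"gripper": 0}

```text
t: 7.75
tool_pos: [0.6446, -0.1923, 0.0918]
tool_rot: [2.74, -1.537, 0.004]
contact_force: [-2.4, 2.2, 6.8]
opening: 0.0106
grip_force: 61.6
```

```bash
python3 s.py
```

```text
7.75 [ 0.64458863 -0.19227957  0.09180761] -148.5746153770299 [-2.44475602  2.1656247   6.79963998] [0.33993207 0.50473873 0.82197155] 0.010563126853197945 2.1929380537195713
```

The stop is felt (0.82 N m). Releasing, rising and heading to the short cover.

Emit:
step_arm:
  targets:
    - {"travel": [0,0,0.002],"angular": [0,0,0.04],"gripper": 0.5}
    - {"travel": [0,0,0.002],"angular": [0,0,0.04],"gripper": 0.5}
    - {"travel": [0,0,0.002],"angular": [0,0,0.04],"gripper": 0.5}
    - {"travel": [0,0,0.06],"angular": [0,0,0.04],"gripper": 0.5}
    - {"travel": [0,0,0.13],"angular": [0,0,0.15],"gripper": 0.6}
    - {"travel": [-0.06,-0.01,0.18],"angular": [0,0,0.32],"gripper": 1}
    - {"travel": [-0.13,-0.02,0.18],"angular": [0,0,0.5],"gripper": 1}
    - {"travel": [-0.2,-0.03,0.18],"angular": [0,0,0.68],"gripper": 1}
    - {"travel": [-0.26,-0.035,0.18],"angular": [0,0,0.86],"gripper": 1}
    - {"travel": [-0.315,-0.039,0.18],"angular": [0,0,1],"gripper": 1}

```text
t: 8.75
tool_pos: [0.4527, -0.2155, 0.1971]
tool_rot: [3.12, -0.369, 0.0]
contact_force: [-0.5, 0.8, -0.8]
opening: 0.0854
grip_force: 0.0
```

Emit:
step_arm:
  targets:
    - {"travel": [0,0,0],"angular": [0,0,0.18],"gripper": 1}
    - {"travel": [0,0,0],"angular": [0,0,0.36],"gripper": 1}
    - {"travel": [0,0,0],"angular": [0,0,0.54],"gripper": 1}
    - {"travel": [0,0,0],"angular": [0,0,0.58],"gripper": 1}
    - {"travel": [0,0,0],"angular": [0,0,0.58],"gripper": 1}
    - {"travel": [0,0,0],"angular": [0,0,0.58],"gripper": 1}

```text
t: 9.35
tool_pos: [0.4544, -0.2155, 0.1972]
tool_rot: [3.123, 0.337, 0.0]
contact_force: [-0.3, -0.1, 0.3]
opening: 0.0856
grip_force: 0.0
```

```bash
cat > s2.py <<'E'
from s import *
e=ctrl.get_image("top"); np.savez("t2.npz",**e)
print("topB",fit(e,.1,.088,.018,(.453,-.216,.238),*CV))
print("topLcover",fit(e,.13,.072,.062,(.643,-.194,.24),*CV))
print("topS",fit(e,.1,.088,.058,(.65,-.036,.156),*HS))
d=ctrl.get_image("wrist"); np.savez("w6.npz",**d)
print("wristB",fit(d,.1,.088,.018,(.455,-.2155,.238),*CV))
E
python3 s2.py
```

```text
9.35 [ 0.45437302 -0.21550069  0.19716777] -77.6884176565056 [-0.34933885 -0.13461103  0.30521158] [-0.00048278  0.01336464  0.05141885] 0.08558527077053765 0.7649524117528823
topB (array([ 0.45359863, -0.21572183,  0.23924559]), np.float64(-0.5385819658746263))
topLcover (array([ 0.6427293 , -0.19334091,  0.20588097]), np.float64(-1.709589427952598))
topS (array([ 0.65058208, -0.03604789,  0.15580168]), np.float64(-0.9972576068962669))
wristB (array([ 0.45520556, -0.21511755,  0.23950584]), np.float64(-2.1929450007964633))
```

Emit:
step_arm:
  targets:
    - {"travel": [0.001,0.001,-0.08],"angular": [0,0,0.031],"gripper": 1}
    - {"travel": [0.001,0.001,-0.15],"angular": [0,0,0.031],"gripper": 1}
    - {"travel": [0.001,0.001,-0.21],"angular": [0,0,0.031],"gripper": 0.8}
    - {"travel": [0.001,0.001,-0.24],"angular": [0,0,0.031],"gripper": 0.6}
    - {"travel": [0.001,0.001,-0.251],"angular": [0,0,0.031],"gripper": 0.5}
    - {"travel": [0.001,0.001,-0.251],"angular": [0,0,0.031],"gripper": 0}
    - {"travel": [0.001,0.001,-0.251],"angular": [0,0,0.031],"gripper": 0}
    - {"travel": [0.001,0.001,-0.251],"angular": [0,0,0.031],"gripper": 0}
    - {"travel": [0.001,0.001,-0.251],"angular": [0,0,0.031],"gripper": 0}
  squeeze: 60

```text
t: 10.35
tool_pos: [0.4561, -0.2156, 0.0483]
tool_rot: [3.117, 0.376, 0.004]
contact_force: [0.4, 0.7, 3.0]
opening: 0.0107
grip_force: 62.2
```

Emit:
step_arm:
  targets:
    - {"travel": [0,0,0.04],"angular": [0,0,0],"gripper": 0}
    - {"travel": [0,0,0.11],"angular": [0,0,0],"gripper": 0}
    - {"travel": [0.02,0.03,0.18],"angular": [0,0,-0.05],"gripper": 0}
    - {"travel": [0.06,0.09,0.217],"angular": [0,0,-0.1],"gripper": 0}
    - {"travel": [0.11,0.155,0.217],"angular": [0,0,-0.106],"gripper": 0}
    - {"travel": [0.155,0.22,0.217],"angular": [0,0,-0.106],"gripper": 0}
    - {"travel": [0.195,0.28,0.217],"angular": [0,0,-0.106],"gripper": 0}
    - {"travel": [0.195,0.28,0.217],"angular": [0,0,-0.106],"gripper": 0}
    - {"travel": [0.195,0.28,0.217],"angular": [0,0,-0.106],"gripper": 0}
    - {"travel": [0.195,0.28,0.217],"angular": [0,0,-0.106],"gripper": 0}

```text
t: 11.35
tool_pos: [0.5714, -0.0474, 0.1766]
tool_rot: [3.132, 0.246, -0.001]
contact_force: [0.7, 0.6, -1.0]
opening: 0.0105
grip_force: 61.7
```

Run:
```python
from s import *
d=ctrl.get_image("wrist"); np.savez("w7.npz",**d)
p=o["tool_pos"]; y=np.radians(psi(o)+90); im=d["img"].copy()
v,c=fit(d,.1,.088,p[2]-.0303,(p[0],p[1],y),*CV,lo=.25); print("cover",v,np.degrees(v[2]),c); draw(im,d,v,.1,.088,p[2]-.0303,(255,0,0))
v,c=fit(d,.1,.088,.058,(.6524,-.0353,.156),*HS,lo=-.1); print("S",v,np.degrees(v[2]),c); draw(im,d,v,.1,.088,.058,(0,0,255))
cv2.imwrite("pics/w7.png",im[:,:,::-1])
```

```text
11.35 [ 0.57143291 -0.0473867   0.17660628] -81.0297968312375 [ 0.730737    0.55932481 -1.03036549] [-0.05083035 -0.03213736  0.01206244] 0.010511953209706453 1.2020129716292385
cover [ 0.56995117 -0.04604187  0.16438927] 9.418811519253875 -0.8059609897114548
S [ 0.65264612 -0.03523275  0.15737492] 9.01691883989684 -1.9595298019194463
```

View pics/w7.png

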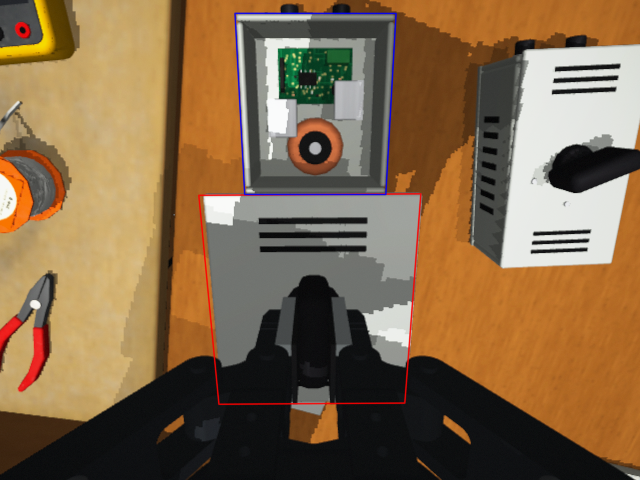

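The picture shows the short housing fully fitted (blue), the held cover outlined (red), and the long cover flush with its knob turned. Moving to a low hover above the short housing.

Emit:
step_arm:
  targets:
    - {"travel": [0.07,0.01,0],"angular": [0,0,-0.009],"gripper": 0}
    - {"travel": [0.137,0.019,-0.03],"angular": [0,0,-0.009],"gripper": 0}
    - {"travel": [0.137,0.019,-0.05],"angular": [0,0,-0.009],"gripper": 0}
    - {"travel": [0.137,0.019,-0.05],"angular": [0,0,-0.009],"gripper": 0}
    - {"travel": [0.137,0.019,-0.05],"angular": [0,0,-0.009],"gripper": 0}
    - {"travel": [0.137,0.019,-0.05],"angular": [0,0,-0.009],"gripper": 0}

```text
t: 12.0
tool_pos: [0.6539, -0.0362, 0.1483]
tool_rot: [3.132, 0.234, 0.003]
contact_force: [-0.4, -0.5, -2.1]
opening: 0.0108
grip_force: 61.7
```

Run:
```python
from s import *
d=ctrl.get_image("wrist"); np.savez("w8.npz",**d)
p=o["tool_pos"]; y=np.radians(psi(o)+90)
for lo in (.1,.3,.5):
    v,c=fit(d,.1,.088,p[2]-.0303,(p[0],p[1],y),*CV,lo=lo); print("cover",v,np.degrees(v[2]),c)
print("cover edge",profile(d,v[:2],v[2],p[2]-.0303,44,56,-30,30))
for a,b in ((1,42),(-42,42)): print("rim, mm from S",profile(d,(.65265,-.03523),.1574,.058,40,62,-35,35))
```

```text
12.0 [ 0.65391363 -0.03619313  0.14828399] -81.46113197661444 [-0.35290464 -0.49728522 -2.10330835] [-0.01800355  0.01889339 -0.00259537] 0.010818420968188048 1.252976581433075
cover [ 0.6528286  -0.03516315  0.16227787] 9.29783713471836 -1.1924912637368923
cover [ 0.65274911 -0.03498144  0.14978273] 8.581918044373579 -1.3445366185328291
cover [ 0.65274665 -0.03479789  0.13905287] 7.967142682728245 -1.4973209650917996
cover edge {44: 168, 45: 169, 46: 169, 47: 170, 48: 170, 49: 158, 50: 119, 51: 82, 52: 81, 53: 79, 54: 75, 55: 69, 56: 95}
rim, mm from S {40: 81, 41: 82, 42: 81, 43: 78, 44: 76, 45: 74, 46: 66, 47: 83, 48: 103, 49: 106, 50: 95, 51: 71, 52: 71, 53: 74, 54: 91, 55: 96, 56: 90, 57: 62, 58: 63, 59: 63, 60: 64, 61: 65, 62: 66}
rim, mm from S {40: 81, 41: 82, 42: 81, 43: 78, 44: 76, 45: 74, 46: 66, 47: 83, 48: 103, 49: 106, 50: 95, 51: 71, 52: 71, 53: 74, 54: 91, 55: 96, 56: 90, 57: 62, 58: 63, 59: 63, 60: 64, 61: 65, 62: 66}
```

Emit:
step_arm:
  targets:
    - {"travel": [0,0,-0.04],"angular": [0,0,0],"gripper": 0}
    - {"travel": [0,0,-0.062],"angular": [0,0,0],"gripper": 0}
    - {"travel": [0,0,-0.069],"angular": [0,0,0],"gripper": 0}
    - {"travel": [0,0,-0.075],"angular": [0,0,0],"gripper": 0}
    - {"travel": [0,0,-0.08],"angular": [0,0,0],"gripper": 0}
    - {"travel": [0,0,-0.08],"angular": [0,0,0],"gripper": 0}

```text
t: 12.65
tool_pos: [0.6543, -0.0355, 0.099]
tool_rot: [3.133, 0.235, 0.0]
contact_force: [-0.6, -0.9, -2.5]
opening: 0.0109
grip_force: 61.7
```

Emit:
step_arm:
  targets:
    - {"travel": [0,0,-0.005],"angular": [0,0,0],"gripper": 0}
    - {"travel": [0,0,-0.009],"angular": [0,0,0],"gripper": 0}
    - {"travel": [0,0,-0.012],"angular": [0,0,0],"gripper": 0}
    - {"travel": [0,0,-0.014],"angular": [0,0,0],"gripper": 0}
    - {"travel": [0,0,-0.014],"angular": [0,0,0],"gripper": 0}

```text
t: 13.15
tool_pos: [0.6544, -0.0355, 0.0923]
tool_rot: [3.133, 0.236, -0.0]
contact_force: [-5.0, 0.9, 5.9]
opening: 0.0104
grip_force: 62.9
```

Emit:
step_arm:
  targets:
    - {"travel": [0,0,-0.002],"angular": [0,0,0],"gripper": 0}
    - {"travel": [0,0,-0.002],"angular": [0,0,-0.12],"gripper": 0}
    - {"travel": [0,0,-0.002],"angular": [0,0,-0.26],"gripper": 0}
    - {"travel": [0,0,-0.002],"angular": [0,0,-0.4],"gripper": 0}
    - {"travel": [0,0,-0.002],"angular": [0,0,-0.54],"gripper": 0}
    - {"travel": [0,0,-0.002],"angular": [0,0,-0.68],"gripper": 0}
    - {"travel": [0,0,-0.002],"angular": [0,0,-0.82],"gripper": 0}
    - {"travel": [0,0,-0.002],"angular": [0,0,-0.92],"gripper": 0}
    - {"travel": [0,0,-0.002],"angular": [0,0,-1],"gripper": 0}
    - {"travel": [0,0,-0.002],"angular": [0,0,-1],"gripper": 0}

```text
t: 14.15
tool_pos: [0.6543, -0.0364, 0.0923]
tool_rot: [2.982, -0.982, -0.0]
contact_force: [-7.3, -1.4, 11.2]
opening: 0.0108
grip_force: 63.6
```

Emit:
step_arm:
  targets:
    - {"travel": [0,0,0],"angular": [0,0,-0.12],"gripper": 0}
    - {"travel": [0,0,0],"angular": [0,0,-0.24],"gripper": 0}
    - {"travel": [0,0,0],"angular": [0,0,-0.36],"gripper": 0}
    - {"travel": [0,0,0],"angular": [0,0,-0.44],"gripper": 0}
    - {"travel": [0,0,0],"angular": [0,0,-0.5],"gripper": 0}
    - {"travel": [0,0,0],"angular": [0,0,-0.54],"gripper": 0}
    - {"travel": [0,0,0],"angular": [0,0,-0.54],"gripper": 0}

```text
t: 14.85
tool_pos: [0.6547, -0.0365, 0.0923]
tool_rot: [2.71, -1.586, 0.002]
contact_force: [-6.6, -2.4, 10.6]
opening: 0.0105
grip_force: 63.4
```

```bash
python3 s.py
```

```text
14.85 [ 0.65465708 -0.03648314  0.09226962] -150.6960246902613 [-6.57024642 -2.37008264 10.61815159] [-0.32699397  1.17020331  0.14546329] 0.010485035667664035 2.4626708450625214
```

Emit:
step_arm:
  targets:
    - {"travel": [0,0,0],"angular": [0,0,-0.03],"gripper": 0}
    - {"travel": [0,0,0],"angular": [0,0,-0.06],"gripper": 0}
    - {"travel": [0,0,0],"angular": [0,0,-0.06],"gripper": 0}

```text
t: 15.15
tool_pos: [0.6544, -0.0361, 0.0922]
tool_rot: [2.673, -1.647, 0.001]
contact_force: [-7.1, -0.2, 10.9]
opening: 0.0108
grip_force: 63.9
```

```bash
python3 s.py
```

```text
15.15 [ 0.6544237  -0.03607095  0.09224533] -153.26454565443706 [-7.09738741 -0.24414551 10.9285932 ] [-0.17083577  1.28173974  0.79712746] 0.010806458091254943 2.5079771741539654
```

Emit:
step_arm:
  targets:
    - {"travel": [0,0,0.002],"angular": [0,0,0.04],"gripper": 0.5}
    - {"travel": [0,0,0.002],"angular": [0,0,0.04],"gripper": 0.5}
    - {"travel": [0,0,0.002],"angular": [0,0,0.04],"gripper": 0.5}
    - {"travel": [0,0,0.06],"angular": [0,0,0.04],"gripper": 0.5}
    - {"travel": [0,0,0.13],"angular": [0,0,0.15],"gripper": 0.6}
    - {"travel": [-0.06,-0.03,0.19],"angular": [0,0,0.32],"gripper": 1}
    - {"travel": [-0.12,-0.06,0.24],"angular": [0,0,0.5],"gripper": 1}
    - {"travel": [-0.18,-0.09,0.26],"angular": [0,0,0.68],"gripper": 1}
    - {"travel": [-0.2,-0.12,0.26],"angular": [0,0,0.86],"gripper": 1}
    - {"travel": [-0.2,-0.13,0.26],"angular": [0,0,1],"gripper": 1}

```text
t: 16.15
tool_pos: [0.5331, -0.1149, 0.2466]
tool_rot: [3.101, -0.498, 0.004]
contact_force: [-0.2, 0.2, -0.3]
opening: 0.0851
grip_force: 0.0
```

Emit:
step_arm:
  targets:
    - {"travel": [0,0,0],"angular": [0,0,0.18],"gripper": 1}
    - {"travel": [0,0,0],"angular": [0,0,0.36],"gripper": 1}
    - {"travel": [0,0,0],"angular": [0,0,0.54],"gripper": 1}
    - {"travel": [0,0,0],"angular": [0,0,0.6],"gripper": 1}
    - {"travel": [0,0,0],"angular": [0,0,0.6],"gripper": 1}
    - {"travel": [0,0,0],"angular": [0,0,0.6],"gripper": 1}

```text
t: 16.75
tool_pos: [0.5341, -0.1134, 0.2451]
tool_rot: [-3.133, -0.233, 0.0]
contact_force: [-0.1, 0.3, 0.1]
opening: 0.0853
grip_force: 0.0
```

Run:
```python
from s import *
d=ctrl.get_image("wrist"); np.savez("w9.npz",**d); e=ctrl.get_image("top"); im=d["img"].copy()
for n,L,W,p in (("long",.13,.072,(.6438,-.1925,.21)),("short",.1,.088,(.6530,-.0355,.14))):
    v,c=fit(d,L,W,.062,p,*CV); print(n,"wrist",v,np.degrees(v[2]),c); draw(im,d,v,L,W,.062,(255,0,0))
    u,c=fit(e,L,W,.062,p,*CV); print("top",u,np.degrees(u[2]),c)
    # wing top face (z=.094) : dark mask in rectified crop
    m=(cv2.cvtColor(rect(d,.094,v[0]-.03,v[0]+.03,v[1]-.03,v[1]+.03,.25),cv2.COLOR_RGB2GRAY)<60).astype(np.uint8)
    k=max(cv2.findContours(m,0,1)[0],key=cv2.contourArea); r=cv2.minAreaRect(k); print("wing rect mm",np.array(r[1])/4,r[2])
cv2.imwrite("pics/w9.png",im[:,:,::-1])
```

```text
16.75 [ 0.53414496 -0.11344289  0.24509445] -81.48138649105259 [-0.08509368  0.32182707  0.07734976] [ 0.00159776  0.01431316 -0.02848871] 0.08533850298423258 1.076527126339688
long wrist [ 0.64595827 -0.19200447  0.20002723] 11.460716303928674 -1.766771690361134
top [ 0.64315365 -0.19366445  0.20201429] 11.574565980136128 -0.8808148683652872
wing rect mm [21.9488163  41.15206146] 76.13897705078125
short wrist [ 0.6538486  -0.03515899  0.13577933] 7.7795827509474815 -2.387352437433899
top [ 0.65122711 -0.03587281  0.10768588] 6.169946195354712 -0.5907628120250221
wing rect mm [17.25 59.75] 90.0
```

View pics/w9.png

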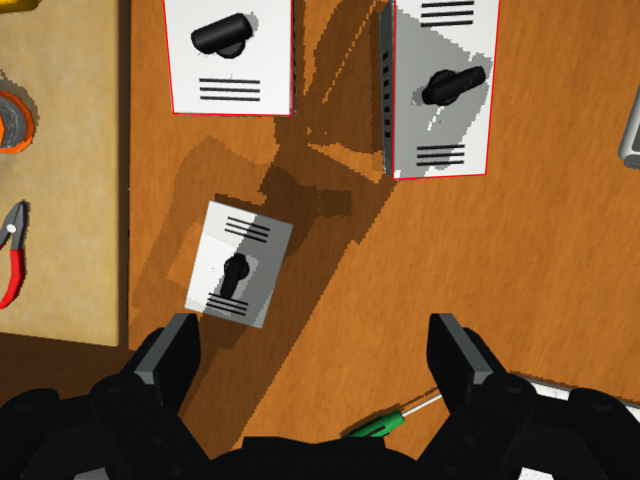

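Both covers sit flush inside the red rim outlines, with wings turned and the odd cover and tools untouched. I'll check the knob angles numerically by matching the wing silhouette.

Run:
```python
from h import *
d=dict(np.load("w9.npz")); K,R,t=cam(d)
g=cv2.cvtColor(d["img"],cv2.COLOR_RGB2GRAY)
pr=lambda P:cv2.projectPoints(np.float64(P),np.float64(d["rvec"]),np.float64(d["tvec"]),K,None)[0].reshape(-1,2)
def score(x,y,a,reg,m):
    c,s=np.cos(a),np.sin(a); w=np.array([[i*.019,j*.006,z] for i in(-1,1) for j in(-1,1) for z in(.068,.094)])
    w=np.column_stack([x+w[:,0]*c-w[:,1]*s,y+w[:,0]*s+w[:,1]*c,w[:,2]])
    b=np.linspace(0,2*np.pi,40); h=np.array([[x+.012*np.cos(q),y+.012*np.sin(q),z] for q in b for z in(.062,.068)])
    n=np.zeros_like(m)
    for P in (w,h): cv2.fillConvexPoly(n,np.int32(np.round(cv2.convexHull(np.float32(pr(P)))*16)),1,cv2.LINE_8,4)
    return (n&m)[reg].sum()/((n|m)[reg].sum())
for nm,(x,y,yaw) in (("long",(.646,-.192,.2000)),("short",(.6538,-.0352,.1358))):
    q=pr([[x,y,.08]])[0].astype(int); reg=(slice(max(q[1]-45,0),q[1]+45),slice(q[0]-45,q[0]+45)); m=(g<50).astype(np.uint8)
    best=max((score(x+i*.001,y+j*.001,yaw-k,reg,m),k,i,j) for k in np.arange(.9,1.45,.02) for i in range(-2,3) for j in range(-2,3))
    print(nm,best)
```

```text
long (np.float64(0.8365437534397359), np.float64(1.2400000000000002), -1, 1)
short (np.float64(0.6223744292237443), np.float64(1.2200000000000002), -1, -1)
```

Both knobs measure about 1.2 rad, which is the stop. Handing in.

```bash
python3 -c "
from station import ctrl
print(ctrl.finish_job())"
```

```text
the job is handed in; nothing more can be done
None
```

The job is handed in: the long and short covers are seated on their own housings and locked to the stop (both knobs at about 1.2 rad), and the odd cover and tools were not touched; locking turned the long cover about 2° clockwise from its housing's starting direction, and I didn't check whether the housing turned with it.

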